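Press the parts case's lid home and snap its four clips corner to corner

ROBOT

A 6-joint arm with a two-finger parallel gripper is mounted at the origin on a cart in front of the work surface, level with it; the furniture and walls round the work are solid. World frame = base frame: x ahead of the robot, y to its left, z up, the work surface at z = 0. Lengths are in m, angles in degrees, forces in N, time in s.
With the tool pointing down it reaches from about 0.4 to 0.825 m from the base axis. Payload 7 kg.
Tool frame: the origin (TCP) lies at the very end of the fingers, on their centre line; the grasp point (between the pads) lies 19 mm behind it; z points along the fingers, y is the line along which they close (so a half turn about z gives the same grasp; the last joint's range is limited). The gripper opens to 88 mm and grips with 3 to 60 N. Pads are 19 mm wide; open, the fingers measure 130 mm over their backs; the gripper's body (78 mm by 193 mm) begins 47 mm behind the grasp point.
Start: joints at [-54.253, 20.546, 0.682, 0, -70.136, -16.507], TCP at [0.222, -0.637, 0.227] pointing down, gripper open.
Joint ranges: [-176.03, 176.03], [-82.01, 121.73], [-58.28, 71.71], [-173.87, 95.51], [-174.79, -0.11], [-173.66, 173.66]. Speed limits (degrees/s): [136.94, 136.94, 172.46, 180, 180, 180].

INTERFACE

Orientations are given as [roll, pitch, yaw] about the fixed x, y, z axes, in that order (R = Rz(yaw) Ry(pitch) Rx(roll)).
In Python, from plant import get_state, imaging, r, finder gives the robot as it stands.
- The arm moves only by the shell command python3 -m handwheel 'ROWS' [FORCE]. ROWS is JSON, a list of rows, each a list of 5 numbers: the closure, from 0 (fully open) to 1 (shut), then the shift along the world's x, y, z in cm, then the turn about the world's z in degrees. A call has 1 to 8 rows; each row is the pose to reach, as a shift and turn from the pose commanded when the call began; what a row does not reach only later rows make up. A row lasts 1/8 s, in which the tool goes at most 62.5 mm and 10.7 degrees, less where a joint would pass 70% of its speed; a pose out of reach is approached as far as the arm can. A call with a gripper value outside its range is refused whole. The fingers move at their own pace and stop on an object; FORCE is the grip in N (left out, the last holds). Time passes only in rows, so rows that repeat a pose let the fingers close. It gives the time, the measured TCP pose, the force, the opening and the grip force at its end, in the units of the state.
- get_state(): the state, without advancing time (a new reading comes with each control period).
- imaging.capture(name): name is "side" or "top" or "wrist"; returns (picture, depth): 480x640x3 uint8, red, green, blue; 480x640 float32, m along the optical axis (not along the pixel's ray), 0 where there is no reading.
- imaging.get_calibration(name): a dict with "fx", "fy", "cx", "cy" (pixels), "dist" ([k1, k2, p1, p2, k3] as OpenCV has them; the pictures are not rectified), "rvec" (rotation vector, rad) and "tvec" (3), from world to camera coordinates, as OpenCV has them; the wrist camera has in their place "hand_eye" (4x4, takes a point from camera to tool coordinates, whose origin is the TCP and whose axes are the flange's). Camera axes: x right, y down, z forward; pixel columns grow to the right and rows downward; lengths in m; the calibration is good to about 2 mm. A picture is of the moment at which its call begins: read the wrist's pose just before it. get_calibration takes no time and is no camera call.
- r.close_job(): hands the job in; it is judged then, once.
Trained networks look in the newest picture that a camera, given by its name, has taken for a name from the list of things; names that differ only in an ending like _2 or _b are one class to them, and where a whole thing is asked for, a point or a joint stands for the part that bears it (a point fixed in the world has none). Each returns a list of dicts, best first, with "p" (0 to 1); they miss things now and then, are a little off and sometimes report something else, mostly with a low value. They report only what shows in the picture. A call takes as long as a camera call.
- finder.cut_out(camera, query): "region" (480x640 bool, what is visible of it) and "pixel" ([column, row] in pixels, amid what is visible of it).
The state is a dict: "time_s": time; "joints": joint angles; "qd": joint speeds; "joint_torque": joint torques, N m; "tcp_pos": TCP position; "eef_rot": TCP orientation; "contact_force": force on the tool from outside, world axes, zero at the start; "moment": the same for the moment, N m; "gripper_width": finger opening in m; "gripper_force": force on a finger pad.
Only numpy, scipy, OpenCV 4.12 (cv2) and the standard library are available. Lean on these libraries where they do the work, as an engineer would, in place of code of your own. Each camera call takes 0.05 s, during which the arm holds its last target. There are 200 camera calls.

TASK

Close the grey parts case: press its lid fully down into its seal by the pad in the middle, then snap the four steel clips down over the rim one at a time, working across opposite corners (any clip first, then the one diagonally opposite, then the other two). Press gently and by feel, stopping as soon as each part bottoms, because the plastic cracks under a force over 35 N, and leave the other things on the worktop alone.

Things in the scene. Friction and masses are not known exactly. Their poses are not given: they have to be found in the camera images.
- case_board: Plywood board, 150 (x) x 210 (y) x 10 mm, fixed to the worktop; origin under its centre, z up, x away from the robot at yaw 0. On it a grey case, 120 x 180 mm, stands on foam: 0 to 12 mm higher than the points here say, and leaning up to 0.045 rad about the board's x and its y; neither is reported. It settles no further when pressed.
- pad_spot (a point): Fixed to the board at (0, 0, 88) mm: where the top of the lid's press pad would be with the lid home and the case level and at its lowest. The pad is 44 (x) x 60 (y) mm black rubber, 5 mm proud of the black lid; it gives 1 mm for each 8 N, 3.5 mm at most
- lid_panel (a joint): Height of the lid above home, m: 0 is fully home, starts 0.007 to 0.011. Slides straight down into the case against its seal (about 8 N), stays where it is left, and stops hard at 0
- spot_fl (a point): Fixed to the board at (-72, 60, 87) mm: good place to press the front left (board x -, y +) clip, on the top of its outer end, were it shut and the case level and at its lowest. The steel clip is 28 wide, 46 long, 4 thick, hinged on the lid 36 mm nearer the middle along x; its edge reaches 10 mm farther out
- clip_fl (a joint): Angle of the front left (board x -, y +) clip, rad: 0 is shut over the rim, grows as the outer end lifts (starts 0.45 to 0.8). Swings freely, stays where left; at about 0.19 its tongue meets the rim bead, then takes 9 to 12 N on the outer end, snaps over at about 0.12 and stops hard at 0. Cannot snap unless the lid is home
- spot_fr (a point): Fixed to the board at (-72, -60, 87) mm: good place to press the front right (board x -, y -) clip, on the top of its outer end, were it shut and the case level and at its lowest. The steel clip is 28 wide, 46 long, 4 thick, hinged on the lid 36 mm nearer the middle along x; its edge reaches 10 mm farther out
- clip_fr (a joint): Angle of the front right (board x -, y -) clip, rad: 0 is shut over the rim, grows as the outer end lifts (starts 0.45 to 0.8). Swings freely, stays where left; at about 0.19 its tongue meets the rim bead, then takes 9 to 12 N on the outer end, snaps over at about 0.12 and stops hard at 0. Cannot snap unless the lid is home
- spot_br (a point): Fixed to the board at (72, -60, 87) mm: good place to press the back right (board x +, y -) clip, on the top of its outer end, were it shut and the case level and at its lowest. The steel clip is 28 wide, 46 long, 4 thick, hinged on the lid 36 mm nearer the middle along x; its edge reaches 10 mm farther out
- clip_br (a joint): Angle of the back right (board x +, y -) clip, rad: 0 is shut over the rim, grows as the outer end lifts (starts 0.45 to 0.8). Swings freely, stays where left; at about 0.19 its tongue meets the rim bead, then takes 9 to 12 N on the outer end, snaps over at about 0.12 and stops hard at 0. Cannot snap unless the lid is home
- spot_bl (a point): Fixed to the board at (72, 60, 87) mm: good place to press the back left (board x +, y +) clip, on the top of its outer end, were it shut and the case level and at its lowest. The steel clip is 28 wide, 46 long, 4 thick, hinged on the lid 36 mm nearer the middle along x; its edge reaches 10 mm farther out
- clip_bl (a joint): Angle of the back left (board x +, y +) clip, rad: 0 is shut over the rim, grows as the outer end lifts (starts 0.45 to 0.8). Swings freely, stays where left; at about 0.19 its tongue meets the rim bead, then takes 9 to 12 N on the outer end, snaps over at about 0.12 and stops hard at 0. Cannot snap unless the lid is home
- tape_measure: tape measure, 77x99x68, bystander (mm); origin at the centre of its underside
- torpedo_level: torpedo level, 24x230x42, bystander (mm); origin at the centre of its underside
- pliers: pliers, 58x176x14, bystander (mm); origin at the centre of its underside
- screw_box: small carton of screws, 62x92x49, bystander (mm); origin at the centre of its underside
- carpenter_pencil: flat pencil, 12x172x9, bystander (mm); origin at the centre of its underside

How it is judged (in metres and radians):
On the way, in this order (a step that is already met when the one before it is completed fails the run):
1. the lid is fully home (under 2 mm) while all four clips are still open (value of joint lid_panel below 0.002 m and value of joint each of clip_fl, clip_fr, clip_br, clip_bl above 0.05 rad), for 0.1 s.
2. a first clip is snapped shut (value of joint any of clip_fl, clip_fr, clip_br, clip_bl below 0.05 rad), for 0.1 s.
3. the clip diagonally opposite is shut too ((value of joint each of clip_fl, clip_br below 0.05 rad or value of joint each of clip_fr, clip_bl below 0.05 rad)), for 0.1 s.
4. a third clip is shut ((value of joint each of clip_fr, clip_br, clip_bl below 0.05 rad or value of joint each of clip_fl, clip_br, clip_bl below 0.05 rad or value of joint each of clip_fl, clip_fr, clip_bl below 0.05 rad or value of joint each of clip_fl, clip_fr, clip_br below 0.05 rad)), for 0.1 s.
5. all four clips are shut (value of joint each of clip_fl, clip_fr, clip_br, clip_bl below 0.05 rad), for 0.1 s.
At the end, for the whole second after the job is handed in: The lid is within 2 mm of home and all four clips stay shut (each under 0.05 rad) by themselves (all of step 5 and value of joint lid_panel below 0.002 m); the robot touches nothing.
It fails at once if two neighbouring clips are shut before their opposite corners ((value of joint each of clip_fl, clip_fr below 0.05 rad and value of joint each of clip_br, clip_bl above 0.05 rad) or (value of joint each of clip_fr, clip_br below 0.05 rad and value of joint each of clip_bl, clip_fl above 0.05 rad) or (value of joint each of clip_br, clip_bl below 0.05 rad and value of joint each of clip_fl, clip_fr above 0.05 rad) or (value of joint each of clip_bl, clip_fl below 0.05 rad and value of joint each of clip_fr, clip_br above 0.05 rad)).
It fails at once if the case, its lid or a clip is pressed with more than 35 N (contact force between any of the fingers, the arm and case_board above 35 N).
It fails at once if a bystander is moved by more than 30 mm (distance of any of tape_measure, torpedo_level, pliers, screw_box, carpenter_pencil from where it was at the start of the episode above 0.03 m).
It also fails if it takes over 58 s, if anything falls off the work surface, if the arm or the gripper's body presses on something with over 40 N, if the wrist force passes 120 N, or if a joint passes its speed limit or range.

## Working session

There is one attempt and no reset: what is moved stays moved. The work goes in short steps, Python scripts to look and compute and a shell command to move; the robot and the scene stay as the last step left them, time stands still between calls to the robot, and variables do not carry over. Pictures are saved under pics/ and viewed, at most 10 in all, crops included, and the job is handed in when it is done.

```bash
mkdir -p pics
cat > h.py <<'E'
import numpy as np, cv2
from plant import get_state, imaging, r, finder
from scipy.spatial.transform import Rotation as R
def cloud(name):
    s=get_state(); im,d=imaging.capture(name); c=imaging.get_calibration(name)
    K=np.array([[c['fx'],0,c['cx']],[0,c['fy'],c['cy']],[0,0,1]])
    v,u=np.mgrid[:480,:640]
    p=cv2.undistortPoints(np.stack([u,v],-1).reshape(-1,1,2).astype(np.float64),K,np.array(c['dist'])).reshape(480,640,2)
    P=np.dstack([p*d[...,None],d])
    if 'rvec' in c:
        M=cv2.Rodrigues(np.array(c['rvec'],float))[0]; W=(P-np.array(c['tvec']).ravel())@M
    else:
        H=np.array(c['hand_eye']); T=R.from_euler('xyz',s['eef_rot'],degrees=True).as_matrix()
        W=(P@H[:3,:3].T+H[:3,3])@T.T+np.array(s['tcp_pos'])
    W[d==0]=np.nan
    return im,d,W
E
python3 - <<'E'
from h import *
print(get_state())
for n in('top','side'):
    im,d,W=cloud(n); np.save(n+'.npy',W)
    cv2.imwrite(f'pics/{n}1.png',im[...,::-1])
    for q in ['case_board','pad_spot','clip_fl','tape_measure','torpedo_level','pliers','screw_box','carpenter_pencil']:
        for o in finder.cut_out(n,q)[:4]:
            m=o['region']; X=W[m]; X=X[~np.isnan(X[:,0])]
            print(n,q,round(o['p'],2),np.round(o['pixel']),m.sum(),np.round(np.median(X,0),3),np.round(np.percentile(X,2,axis=0),3),np.round(np.percentile(X,98,axis=0),3))
E
```

```text
{'time_s': 0.0, 'joints': array([-5.42547696e+01,  2.05904480e+01,  6.33693639e-01, -2.20794666e-02,
       -7.01366361e+01, -1.65063856e+01]), 'qd': array([-0.05367975, -0.03466935,  0.07619612, -0.02491639,  0.0482606 ,
        0.03346925]), 'joint_torque': array([-2.54631332e-04, -5.82707655e+01,  2.93075985e+01,  6.99760839e+00,
        7.22437195e-03, -1.06453458e-04]), 'tcp_pos': array([ 0.22222888, -0.6368373 ,  0.22562707]), 'eef_rot': array([ 1.79904561e+02, -6.63635620e-03, -1.60768669e+02]), 'contact_force': array([-0.841439  , -0.48209023, -0.40513439]), 'moment': array([ 0.03654991,  0.00771215, -0.02994117]), 'gripper_force': 0.0, 'gripper_width': 0.08768885372885168}
top case_board 0.78 [374. 258.] 4087 [ 0.543 -0.206  0.101] [ 0.474 -0.304  0.006] [ 0.615 -0.114  0.127]
top pad_spot 0.75 [370. 258.] 4014 [ 0.543 -0.205  0.101] [ 0.474 -0.3    0.006] [ 0.615 -0.114  0.127]
top clip_fl 0.73 [348. 277.] 162 [ 0.498 -0.146  0.115] [ 0.477 -0.16   0.1  ] [ 0.516 -0.133  0.129]
top tape_measure 0.56 [433. 201.] 582 [ 0.698 -0.38   0.046] [ 0.668 -0.436 -0.001] [ 0.736 -0.34
[... 873 characters left out ...]
 190.] 340 [ 0.696 -0.356  0.038] [ 0.669 -0.394  0.006] [ 0.716 -0.34   0.065]
side torpedo_level 0.79 [269. 232.] 607 [ 0.699 -0.124  0.037] [ 0.686 -0.275  0.001] [ 0.716 -0.049  0.044]
side pliers 0.87 [389. 330.] 776 [0.426 0.246 0.011] [ 0.396  0.151 -0.   ] [0.447 0.315 0.015]
side pliers 0.37 [333. 209.] 3723 [ 0.548 -0.132  0.084] [ 0.476 -0.284  0.006] [ 0.619 -0.108  0.121]
side screw_box 0.53 [360. 179.] 202 [ 0.455 -0.437  0.046] [ 0.436 -0.495  0.014] [ 0.497 -0.402  0.05 ]
side screw_box 0.33 [308. 199.] 111 [ 0.609 -0.152  0.11 ] [ 0.589 -0.389  0.   ] [ 0.626 -0.137  0.122]
side carpenter_pencil 0.75 [360. 383.] 457 [0.506 0.392 0.007] [0.499 0.3   0.001] [0.513 0.457 0.01 ]
```

Run:
```python
from h import *
print(np.round(imaging.get_calibration('wrist')['hand_eye'],3), imaging.get_calibration('wrist')['fx'])
W=np.load('top.npy');x,y,z=W[...,0],W[...,1],W[...,2]
m=(abs(x-.545)<.1)&(abs(y+.207)<.13)&(z>.05)
pts=W[m][:,:2]*1000
print(cv2.minAreaRect(pts.astype(np.float32)))
im=cv2.imread('pics/top1.png');cv2.imwrite('pics/top1c.png',cv2.resize(im[180:320,290:480],None,fx=4,fy=4,interpolation=2))
```

```text
[[-0.001 -0.969 -0.245  0.065]
 [ 1.    -0.001 -0.    -0.   ]
 [-0.    -0.245  0.969 -0.157]
 [ 0.     0.     0.     1.   ]] 374.38141689730804
((548.1450805664062, -212.4356689453125), (195.1525421142578, 150.9418487548828), 86.45726013183594)
```

View pics/top1c.png

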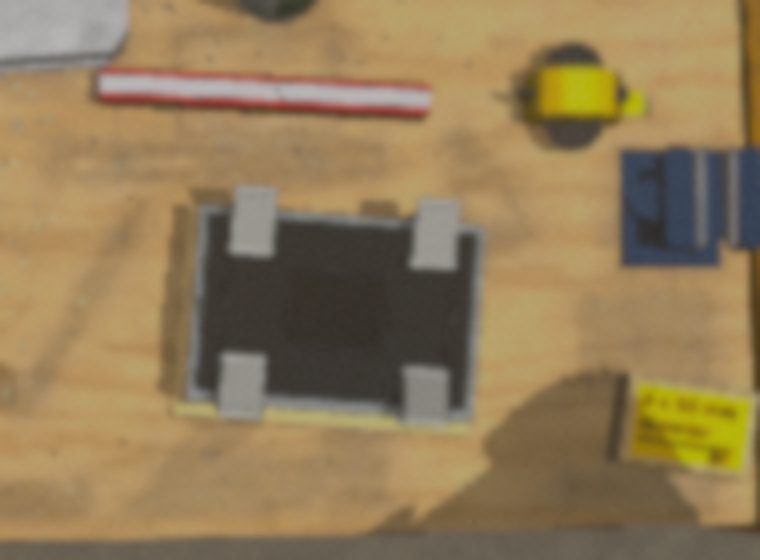

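```bash
python3 -m handwheel '[[1,0,0,6,0],[1,5,3,12,-5],[1,9,7,16,-10],[1,13,12,16,-19.2],[1,16,17,16,-19.2],[1,19,22,16,-19.2],[1,22,27,16,-19.2],[1,24,31,16,-19.2]]' 30
```

```text
time_s: 1.9
tcp_pos: [0.4633, -0.3253, 0.3867]
eef_rot: [-180.0, 0.0, -179.9]
contact_force: [0.7, 0.0, -0.7]
gripper_width: 0.0132
gripper_force: 0.0
```

```bash
python3 -m handwheel '[[1,4,5,-2,0],[1,7,10,-5,0],[1,8,12,-7,0],[1,8,12,-7,0]]'
python3 - <<'E'
from h import *
s=get_state();print(s['tcp_pos'],s['contact_force'])
im,d,W=cloud('wrist'); np.savez('w1.npz',im=im,W=W); cv2.imwrite('pics/w1.png',im[...,::-1])
for q in ['case_board','pad_spot','clip_fl','torpedo_level']:
    for o in finder.cut_out('wrist',q)[:4]:
        X=W[o['region']]; X=X[~np.isnan(X[:,0])]
        print(q,round(o['p'],2),np.round(o['pixel']),o['region'].sum(),np.round(np.median(X,0),3),np.round(np.percentile(X,2,axis=0),3),np.round(np.percentile(X,98,axis=0),3))
E
```

```text
time_s: 2.4
tcp_pos: [0.5423, -0.2052, 0.3144]
eef_rot: [180.0, -0.2, -179.8]
contact_force: [-1.3, 0.1, -0.2]
gripper_width: 0.0005
gripper_force: 0.0
[ 0.54232929 -0.20524257  0.31444323] [-1.34220999  0.05730382 -0.18467847]
case_board 0.69 [315. 199.] 21931 [ 0.529 -0.212  0.101] [ 0.474 -0.3    0.008] [ 0.592 -0.12   0.129]
pad_spot 0.7 [313. 202.] 21901 [ 0.53  -0.212  0.101] [ 0.474 -0.3    0.009] [ 0.593 -0.12   0.128]
clip_fl 0.76 [383. 165.] 1338 [ 0.497 -0.145  0.115] [ 0.478 -0.159  0.099] [ 0.519 -0.131  0.127]
```

View pics/w1.png

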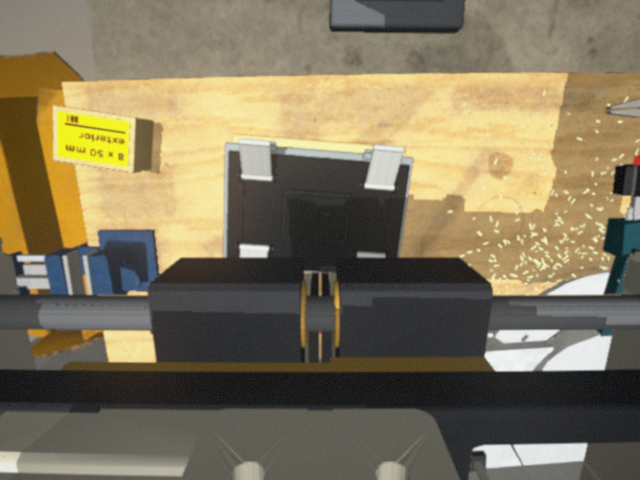

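```bash
cat > fit.py <<'E'
from h import *
D=np.load('w1.npz')
for n,im,W in (('top',cv2.imread('pics/top1.png')[...,::-1],np.load('top.npy')),('wrist',D['im'],D['W'])):
    x,y,z=W[...,0],W[...,1],W[...,2]
    box=(abs(x-.545)<.09)&(abs(y+.208)<.115)&(z>.07)&(z<.16)
    b=im.max(2); dark=box&(b<75)
    if n=='wrist': dark[255:]=0; box[255:]=0
    P=W[dark]; c=P.mean(0)
    k=np.ones(len(P),bool)
    for i in range(8):
        A=np.c_[P[:,:2]-c[:2],np.ones(len(P))]
        co=np.linalg.lstsq(A[k],P[k,2],rcond=None)[0]; res=P[:,2]-A@co; k=abs(res)<.0025 if i>2 else res<np.percentile(res[k],80)
    print(n,dark.sum(),'plane',np.round(co,4),'at',np.round(c,4),'std',res[k].std())
    H=z-((x-c[0])*co[0]+(y-c[1])*co[1]+co[2])
    pad=dark&(H>.0025)&(H<.009)
    pad=cv2.morphologyEx(pad.astype(np.uint8),cv2.MORPH_OPEN,np.ones((3,3)))
    q=cv2.connectedComponentsWithStats(pad); i=1+np.argmax(q[2][1:,4]); m=q[1]==i
    print(' pad',m.sum(),np.round(np.median(W[m],0),4),'ext',np.round(np.percentile(W[m],[2,98],axis=0),4),'H',np.median(H[m]))
    print(' lid rect',cv2.minAreaRect((W[dark][:,:2]*1000).astype(np.float32)))
    cl=(box&(b>110)&(H>.004)).astype(np.uint8)
    q=cv2.connectedComponentsWithStats(cl)
    for i in range(1,q[0]):
        if q[2][i,4]>40:
            X=W[q[1]==i]; print(' clip',q[2][i,4],np.round(X.mean(0),4),'ext',np.round(np.percentile(X,[3,97],axis=0),4).tolist())
    bd=(abs(x-.545)<.12)&(abs(y+.208)<.14)&(z>.005)&(z<.016)
    print(' board',bd.sum(),cv2.minAreaRect((W[bd][:,:2]*1000).astype(np.float32)))
E
python3 fit.py
```

```text
top 2286 plane [-0.0198 -0.0324  0.0991] at [ 0.5471 -0.2098  0.1015] std 0.0013990187207169565
 pad 12 [ 0.5493 -0.2106  0.105 ] ext [[ 0.5452 -0.2135  0.1024]
 [ 0.5533 -0.2079  0.108 ]] H 0.005862992133562138
 lid rect ((545.8887939453125, -210.1378173828125), (173.18341064453125, 116.52655029296875), 85.939453125)
 clip 169 [ 0.6071 -0.1546  0.114 ] ext [[0.585, -0.1678, 0.1021], [0.6256, -0.1419, 0.1274]]
 clip 173 [ 0.5983 -0.275   0.117 ] ext [[0.5769, -0.2883, 0.1059], [0.6175, -0.2622, 0.1288]]
 clip 169 [ 0.4965 -0.147   0.1154] ext [[0.4769, -0.1603, 0.1033], [0.5164, -0.1334, 0.1293]]
 clip 139 [ 0.4891 -0.267   0.1237] ext [[0.4716, -0.28, 0.1074], [0.5083, -0.2542, 0.1409]]
 board 769 ((546.0300903320312, -208.29843139648438), (237.80239868164062, 277.46636962890625), 0.008145619183778763)
wrist 13518 plane [-0.0196 -0.0326  0.1002] at [ 0.542  -0.2049  0.1012] std 0.0009011278419823351
 pad 2578 [ 0.5474 -0.2098  0.105 ] ext [[ 0.5264 -0.2386  0.1028]
 [ 0.5686 -0.1809  0.107 ]] H 0.004733422215074404
 lid rect ((541.3704833984375, -208.6621551513672), (175.60833740234375, 103.2362289428711), 86.0911865234375)
 clip 1196 [ 0.4903 -0.2645  0.1228] ext [[0.4745, -0.278, 0.1076], [0.508, -0.2511, 0.1368]]
 clip 1267 [ 0.4973 -0.1454  0.1153] ext [[0.4793, -0.1588, 0.1034], [0.5169, -0.132, 0.127]]
 clip 236 [ 0.5812 -0.2726  0.1074] ext [[0.5763, -0.2855, 0.1057], [0.5852, -0.2595, 0.1097]]
 board 1082 ((464.76092529296875, -205.23434448242188), (209.4593505859375, 35.54281234741211), 85.59285736083984)
```

```bash
python3 -m handwheel '[[1,0.3,-0.2,-5,-4],[1,0.5,-0.5,-10,-4],[1,0.5,-0.5,-15,-4],[1,0.5,-0.5,-18,-4],[1,0.5,-0.5,-19.5,-4],[1,0.5,-0.5,-20,-4],[1,0.5,-0.5,-20,-4]]'
```

```text
time_s: 3.52
tcp_pos: [0.5481, -0.2126, 0.1176]
eef_rot: [-180.0, 0.1, 176.0]
contact_force: [-0.2, -0.8, 0.9]
gripper_width: 0.0005
gripper_force: 0.0
```

```bash
python3 -m handwheel '[[1,0,0.2,-0.4,0],[1,0,0.2,-0.8,0],[1,0,0.2,-0.8,0],[1,0,0.2,-0.8,0]]';python3 -m handwheel '[[1,0,0,-0.15,0],[1,0,0,-0.3,0],[1,0,0,-0.3,0]]'
```

```text
time_s: 4.03
tcp_pos: [0.5475, -0.2102, 0.1087]
eef_rot: [-180.0, 0.0, 176.0]
contact_force: [-1.6, -0.2, -1.2]
gripper_width: 0.0005
gripper_force: 0.0
time_s: 4.4
tcp_pos: [0.5476, -0.2104, 0.1058]
eef_rot: [-180.0, 0.0, 176.0]
contact_force: [0.4, 1.6, 3.1]
gripper_width: 0.0002
gripper_force: 1.3
```

```bash
for i in 1 ; do python3 -m handwheel '[[1,0,0,-0.1,0],[1,0,0,-0.2,0],[1,0,0,-0.2,0]]' | grep -E 'tcp|contact'; python3 -m handwheel '[[1,0,0,-0.1,0],[1,0,0,-0.2,0],[1,0,0,-0.2,0]]'| grep -E 'tcp|contact';done
```

```text
tcp_pos: [0.5475, -0.2104, 0.1036]
contact_force: [-0.3, -0.3, 4.1]
tcp_pos: [0.5474, -0.2104, 0.1015]
contact_force: [-0.3, -0.9, 3.9]
```

```bash
python3 -m handwheel '[[1,0,0,-0.05,0],[1,0,0,-0.1,0],[1,0,0,-0.1,0]]' | grep -E 'tcp|contact'; python3 -m handwheel '[[1,0,0,-0.05,0],[1,0,0,-0.1,0],[1,0,0,-0.1,0]]' | grep -E 'tcp|contact'
```

```text
tcp_pos: [0.5474, -0.2103, 0.1005]
contact_force: [-0.2, -0.9, 3.8]
tcp_pos: [0.5474, -0.2103, 0.0995]
contact_force: [-0.6, -0.9, 3.7]
```

```bash
python3 -m handwheel '[[1,0,0,-0.05,0],[1,0,0,-0.1,0],[1,0,0,-0.1,0]]' | grep -E 'tcp|contact'
```

```text
tcp_pos: [0.5473, -0.2103, 0.0985]
contact_force: [-0.6, -2.1, 4.5]
```

```bash
python3 -m handwheel '[[1,0,0,-0.05,0],[1,0,0,-0.1,0],[1,0,0,-0.1,0]]' | grep -E 'tcp|contact'
```

```text
tcp_pos: [0.5474, -0.2103, 0.0975]
contact_force: [0.0, -1.3, 3.7]
```

```bash
python3 -m handwheel '[[1,0,0,-0.05,0],[1,0,0,-0.1,0],[1,0,0,-0.1,0]]' | grep -E 'tcp|contact'
```

```text
tcp_pos: [0.5474, -0.2103, 0.0965]
contact_force: [0.1, -2.1, 4.5]
```

```bash
python3 -m handwheel '[[1,0,0,-0.05,0],[1,0,0,-0.1,0],[1,0,0,-0.1,0]]' | grep -E 'tcp|contact'
```

```text
tcp_pos: [0.5474, -0.2103, 0.0955]
contact_force: [-0.0, -1.7, 4.0]
```

```bash
python3 -m handwheel '[[1,0,0,-0.05,0],[1,0,0,-0.1,0],[1,0,0,-0.1,0]]' | grep -E 'tcp|contact'
```

```text
tcp_pos: [0.5474, -0.2104, 0.0947]
contact_force: [-1.5, -2.0, 5.2]
```

```bash
python3 -m handwheel '[[1,0,0,-0.05,0],[1,0,0,-0.1,0],[1,0,0,-0.1,0]]' | grep -E 'tcp|contact'
```

```text
tcp_pos: [0.5475, -0.2105, 0.0942]
contact_force: [-2.2, -2.0, 8.3]
```

```bash
python3 -m handwheel '[[1,0,0,-0.05,0],[1,0,0,-0.05,0]]' | grep -E 'tcp|contact'
```

```text
tcp_pos: [0.5476, -0.2105, 0.0939]
contact_force: [-2.5, -1.9, 9.6]
```

```bash
python3 -m handwheel '[[1,0,0,-0.05,0],[1,0,0,-0.1,0],[1,0,0,-0.1,0]]' | grep -E 'tcp|contact'
```

```text
tcp_pos: [0.5478, -0.2106, 0.0934]
contact_force: [-3.9, -0.8, 13.4]
```

```bash
python3 -m handwheel '[[1,0,0,-0.05,0],[1,0,0,-0.05,0]]' | grep -E 'tcp|contact'
```

```text
tcp_pos: [0.5479, -0.2107, 0.0931]
contact_force: [-3.3, -0.6, 15.2]
```

```bash
python3 -m handwheel '[[1,0,0,3,0],[1,0,0,7,0],[1,-3,3,7,0],[1,-6.5,6.6,7,0],[1,-6.5,6.6,7,0],[1,-6.5,6.6,5,0],[1,-6.5,6.6,3.2,0],[1,-6.5,6.6,3.2,0]]' | grep -E 'time|tcp|contact'
python3 - <<'E'
from h import *
im,d,W=cloud('top'); cv2.imwrite('pics/t2.png',im[...,::-1])
x,y,z=W[...,0],W[...,1],W[...,2]
for n,(a,b) in dict(fr=(.49,-.266),br=(.598,-.275),bl=(.607,-.155)).items():
    m=(abs(x-a)<.02)&(abs(y-b)<.008)&(z>.08)&(im.max(2)>110); X=W[m]; f=np.polyfit(X[:,0],X[:,2],1); print(n,m.sum(),np.arctan(f[0]),np.round([X[:,0].min(),X[:,0].max(),X[:,2].min(),X[:,2].max()],3))
m=(abs(x-.545)<.03)&(abs(y+.265)<.02)&(im.max(2)<75);print('lid z',np.median(z[m]),m.sum())
print(get_state()['contact_force'],get_state()['tcp_pos'])
E
```

```text
time_s: 10.02
tcp_pos: [0.4815, -0.1442, 0.122]
contact_force: [-0.8, -0.1, 0.4]
fr 85 -0.6964721504622335 [0.472 0.509 0.094 0.134]
br 92 0.4881515729696824 [0.58  0.616 0.09  0.123]
bl 97 0.5211998711377666 [0.588 0.627 0.084 0.123]
lid z 0.0914162075265828 318
[ 0.67237991 -0.24740776  0.40240449] [ 0.48223194 -0.14435027  0.12299536]
```

```bash
python3 -m handwheel '[[1,0,0,-0.4,0],[1,0,0,-0.8,0],[1,0,0,-1.2,0],[1,0,0,-1.6,0],[1,0,0,-1.9,0],[1,0,0,-1.9,0]]' | grep -E 'time|tcp|contact'
```

```text
time_s: 10.82
tcp_pos: [0.4823, -0.1443, 0.1043]
contact_force: [0.4, 0.7, 0.2]
```

```bash
python3 -m handwheel '[[1,0,0,-0.1,0],[1,0,0,-0.2,0],[1,0,0,-0.2,0]]' | grep -E 'time|tcp|contact'
```

```text
time_s: 11.2
tcp_pos: [0.4824, -0.1443, 0.1025]
contact_force: [0.4, 0.4, -1.4]
```

```bash
python3 -m handwheel '[[1,0,0,-0.1,0],[1,0,0,-0.1,0]]' | grep -E 'time|tcp|contact'
```

```text
time_s: 11.45
tcp_pos: [0.4824, -0.1443, 0.1016]
contact_force: [-0.6, -0.2, 1.7]
```

```bash
python3 -m handwheel '[[1,0,0,-0.1,0],[1,0,0,-0.1,0]]' | grep -E 'time|tcp|contact'
```

```text
time_s: 11.7
tcp_pos: [0.4822, -0.1442, 0.1006]
contact_force: [-2.0, 2.6, 4.7]
```

```bash
python3 -m handwheel '[[1,0,0,-0.1,0],[1,0,0,-0.1,0]]' | grep -E 'time|tcp|contact'
```

```text
time_s: 11.95
tcp_pos: [0.482, -0.1441, 0.0997]
contact_force: [-4.1, 2.9, 6.1]
```

```bash
python3 -m handwheel '[[1,0,0,-0.1,0],[1,0,0,-0.1,0]]' | grep -E 'time|tcp|contact'
```

```text
time_s: 12.2
tcp_pos: [0.4818, -0.144, 0.0988]
contact_force: [-6.6, 5.2, 9.5]
```

```bash
python3 -m handwheel '[[1,0,0,-0.1,0],[1,0,0,-0.1,0]]' | grep -E 'time|tcp|contact'
```

```text
time_s: 12.45
tcp_pos: [0.4815, -0.1439, 0.0979]
contact_force: [-6.6, 5.9, 12.8]
```

```bash
python3 -m handwheel '[[1,0,0,-0.1,0],[1,0,0,-0.1,0]]' | grep -E 'time|tcp|contact'
```

```text
time_s: 12.7
tcp_pos: [0.4816, -0.144, 0.097]
contact_force: [-7.8, 5.3, 11.7]
```

```bash
python3 -m handwheel '[[1,0,0,-0.1,0],[1,0,0,-0.1,0]]' | grep -E 'time|tcp|contact'
```

```text
time_s: 12.95
tcp_pos: [0.4814, -0.1439, 0.0961]
contact_force: [-9.0, 6.6, 14.9]
```

```bash
python3 -m handwheel '[[1,-0.1,0.05,-0.05,0],[1,-0.1,0.05,-0.05,0]]' | grep -E 'time|tcp|contact'
```

```text
time_s: 13.2
tcp_pos: [0.4812, -0.1435, 0.0959]
contact_force: [-6.2, 5.6, 14.5]
```

```bash
python3 -m handwheel '[[1,-0.05,0.05,-0.05,0],[1,-0.05,0.05,-0.05,0]]' | grep -E 'time|tcp|contact'
```

```text
time_s: 13.45
tcp_pos: [0.4811, -0.1432, 0.0956]
contact_force: [-4.6, 3.4, 14.0]
```

```bash
python3 -m handwheel '[[1,0,0,-0.05,0],[1,0,0,-0.05,0]]' | grep -E 'time|tcp|contact'
```

```text
time_s: 13.7
tcp_pos: [0.4809, -0.1432, 0.0951]
contact_force: [-5.3, 5.7, 16.6]
```

```bash
python3 -m handwheel '[[1,0,0,-0.05,0],[1,0,0,-0.05,0]]' | grep -E 'time|tcp|contact'
```

```text
time_s: 13.95
tcp_pos: [0.4808, -0.1431, 0.0947]
contact_force: [-6.2, 6.8, 16.6]
```

Run:
```python
from h import *
im,d,W=cloud('side'); cv2.imwrite('pics/s2.png',cv2.resize(im[150:270,260:420,::-1],None,fx=5,fy=5,interpolation=2))
```

```text
(no output)
```

View pics/s2.png

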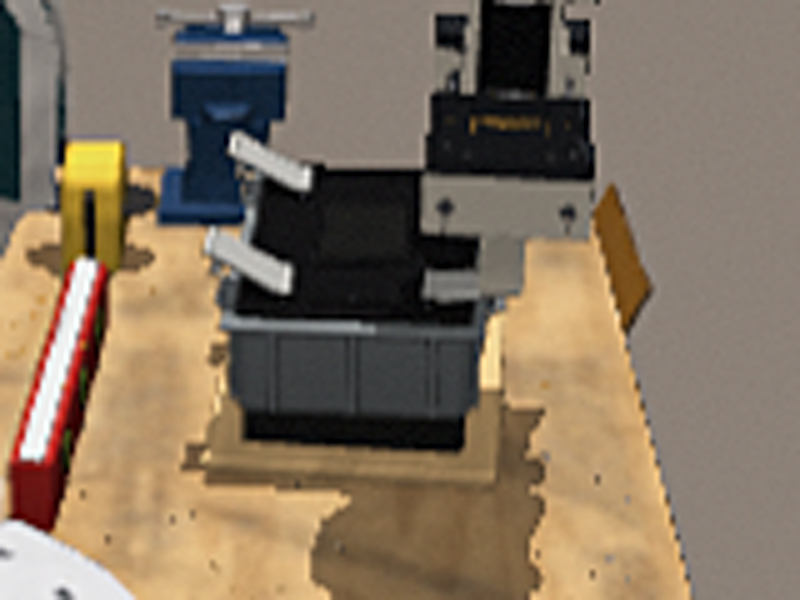

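```bash
python3 -m handwheel '[[1,0,0,-0.05,0],[1,0,0,-0.05,0]]' | grep -E 'time|tcp|contact'
```

```text
time_s: 14.25
tcp_pos: [0.4806, -0.143, 0.0942]
contact_force: [-7.7, 6.3, 18.1]
```

```bash
python3 -m handwheel '[[1,0,0,-0.05,0],[1,0,0,-0.05,0]]' | grep -E 'time|tcp|contact'
```

```text
time_s: 14.5
tcp_pos: [0.4808, -0.1431, 0.0937]
contact_force: [-5.6, 5.7, 15.9]
```

```bash
python3 -m handwheel '[[1,0,0,-0.05,0],[1,0,0,-0.05,0]]' | grep -E 'time|tcp|contact'
```

```text
time_s: 14.75
tcp_pos: [0.4806, -0.1431, 0.0931]
contact_force: [-7.1, 6.0, 15.4]
```

```bash
python3 -m handwheel '[[1,0,0,-0.05,0],[1,0,0,-0.05,0]]' | grep -E 'time|tcp|contact'
```

```text
time_s: 15.0
tcp_pos: [0.4813, -0.1434, 0.0921]
contact_force: [-1.9, -0.1, 4.1]
```

```bash
python3 -m handwheel '[[1,0,0,-0.1,0],[1,0,0,-0.1,0]]' | grep -E 'time|tcp|contact'
```

```text
time_s: 15.25
tcp_pos: [0.4808, -0.1433, 0.0909]
contact_force: [-3.7, 2.7, 8.9]
```

```bash
python3 -m handwheel '[[1,0,0,-0.1,0],[1,0,0,-0.1,0]]' | grep -E 'time|tcp|contact'
```

```text
time_s: 15.5
tcp_pos: [0.4806, -0.1431, 0.0901]
contact_force: [-4.9, 3.5, 12.3]
```

```bash
python3 -m handwheel '[[1,0,0,3,0],[1,2,-2,7,0],[1,6.8,-6.5,10,0],[1,6.8,-6.5,15,0],[1,6.8,-6.5,20,0],[1,6.8,-6.5,21,0],[1,6.8,-6.5,21,0]]' | grep -E 'time|tcp|contact'
cat > clips.py <<'E'
from h import *
import sys
for n in ('wrist','top'):
    im,d,W=cloud(n); x,y,z=W[...,0],W[...,1],W[...,2]
    if n=='wrist': W[255:]=np.nan; cv2.imwrite(sys.argv[1],cv2.resize(im[120:300,200:440,::-1],None,fx=3,fy=3,interpolation=2))
    for c,(a,b) in dict(fl=(.495,-.145),fr=(.49,-.266),br=(.598,-.275),bl=(.607,-.155)).items():
        m=(abs(x-a)<.03)&(abs(y-b)<.009)&(z>.075)&(im.max(2)>110); X=W[m]
        if len(X)<20: continue
        f=np.polyfit(X[:,0],X[:,2],1); print(n,c,len(X),round(np.arctan(f[0]),3),np.round([X[:,0].min(),X[:,0].max(),X[:,2].min(),X[:,2].max()],4))
    m=(z>.07)&(z<.12)&(abs(x-.545)<.045)&(abs(y+.21)<.08)&((abs(x-.545)>.027)|(abs(y+.21)>.037))&(im.max(2)<75);X=W[m]
    print('lid',np.round(np.linalg.lstsq(np.c_[X[:,0]-.545,X[:,1]+.21,np.ones(len(X))],X[:,2],rcond=None)[0],4),len(X))
E
python3 clips.py pics/w2.png
```

```text
time_s: 16.38
tcp_pos: [0.5492, -0.2082, 0.2996]
contact_force: [-0.9, 0.7, -0.9]
wrist fl 996 -0.027 [0.471  0.5211 0.0865 0.0949]
wrist fr 827 -0.741 [0.4721 0.5112 0.0905 0.1274]
wrist br 233 0.35 [0.5747 0.5875 0.0926 0.1008]
wrist bl 218 0.397 [0.585  0.5969 0.0887 0.0967]
lid [-0.0186 -0.0316  0.0895] 8144
top fl 131 -0.05 [0.4691 0.5197 0.0818 0.1024]
top fr 104 -0.678 [0.4716 0.5116 0.0869 0.1283]
lid [-0.0289 -0.0218  0.0894] 250
```

View pics/w2.png

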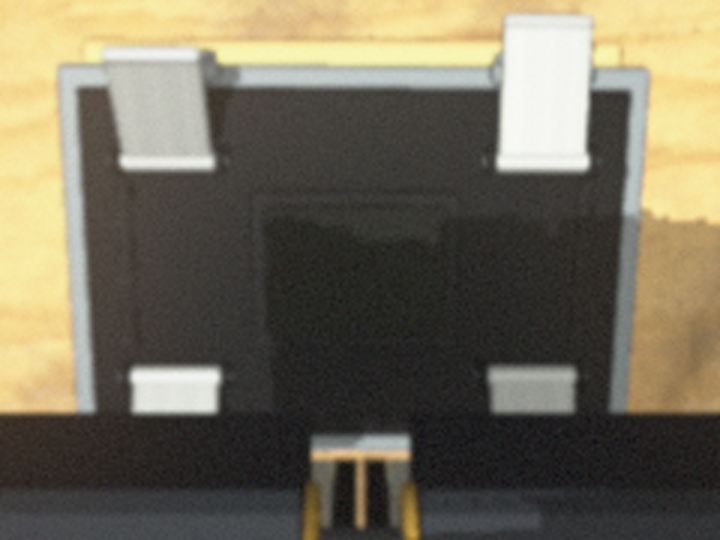

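```bash
python3 -m handwheel '[[1,3,-3,-4,0],[1,6.3,-6.6,-8,0],[1,6.3,-6.6,-13,0],[1,6.3,-6.6,-17,0],[1,6.3,-6.6,-17.5,0],[1,6.3,-6.6,-18.5,0],[1,6.3,-6.6,-19.3,0],[1,6.3,-6.6,-19.3,0]]' | grep -E 'time|tcp|contact'
```

```text
time_s: 17.48
tcp_pos: [0.612, -0.2742, 0.1071]
contact_force: [0.1, -0.3, 0.6]
```

```bash
python3 -m handwheel '[[1,0,0,-0.1,0],[1,0,0,-0.2,0],[1,0,0,-0.2,0]]' | grep -E 'time|tcp|contact'
```

```text
time_s: 17.85
tcp_pos: [0.612, -0.2743, 0.1049]
contact_force: [0.8, -0.8, 0.3]
```

```bash
python3 -m handwheel '[[1,0,0,-0.1,0],[1,0,0,-0.2,0],[1,0,0,-0.2,0]]' | grep -E 'time|tcp|contact'
```

```text
time_s: 18.23
tcp_pos: [0.612, -0.2744, 0.1026]
contact_force: [1.8, 0.5, 0.9]
```

```bash
python3 -m handwheel '[[1,0,0,-0.1,0],[1,0,0,-0.1,0]]' | grep -E 'time|tcp|contact'
```

```text
time_s: 18.48
tcp_pos: [0.6123, -0.2745, 0.1018]
contact_force: [0.3, -0.9, 1.2]
```

```bash
python3 -m handwheel '[[1,0,0,-0.1,0],[1,0,0,-0.1,0]]' | grep -E 'time|tcp|contact'
```

```text
time_s: 18.73
tcp_pos: [0.6123, -0.2745, 0.101]
contact_force: [0.9, -1.5, 4.1]
```

```bash
python3 -m handwheel '[[1,0.03,-0.02,-0.1,0],[1,0.03,-0.02,-0.1,0]]' | grep -E 'time|tcp|contact'
```

```text
time_s: 18.98
tcp_pos: [0.6127, -0.2747, 0.1001]
contact_force: [1.3, -1.0, 5.4]
```

```bash
python3 -m handwheel '[[1,0.03,-0.02,-0.1,0],[1,0.03,-0.02,-0.1,0]]' | grep -E 'time|tcp|contact'
```

```text
time_s: 19.23
tcp_pos: [0.6131, -0.275, 0.0993]
contact_force: [1.5, -0.2, 6.3]
```

```bash
python3 -m handwheel '[[1,0.03,-0.02,-0.1,0],[1,0.03,-0.02,-0.1,0]]' | grep -E 'time|tcp|contact'
```

```text
time_s: 19.48
tcp_pos: [0.6135, -0.2752, 0.0985]
contact_force: [0.2, -0.2, 7.9]
```

```bash
python3 -m handwheel '[[1,0.02,-0.02,-0.1,0],[1,0.02,-0.02,-0.1,0]]' | grep -E 'time|tcp|contact'
```

```text
time_s: 19.73
tcp_pos: [0.6138, -0.2755, 0.0978]
contact_force: [0.9, -0.8, 9.3]
```

```bash
python3 -m handwheel '[[1,0.02,-0.02,-0.1,0],[1,0.02,-0.02,-0.1,0]]' | grep -E 'time|tcp|contact'
```

```text
time_s: 19.98
tcp_pos: [0.6142, -0.2757, 0.0971]
contact_force: [-0.0, -0.7, 10.6]
```

```bash
python3 -m handwheel '[[1,0.02,-0.02,-0.1,0],[1,0.02,-0.02,-0.1,0]]' | grep -E 'time|tcp|contact'
```

```text
time_s: 20.23
tcp_pos: [0.6144, -0.2759, 0.0962]
contact_force: [0.8, 0.0, 10.9]
```

```bash
python3 -m handwheel '[[1,0.02,-0.01,-0.1,0],[1,0.02,-0.01,-0.1,0]]' | grep -E 'time|tcp|contact'
```

```text
time_s: 20.48
tcp_pos: [0.6148, -0.2761, 0.0954]
contact_force: [-0.3, 0.6, 13.0]
```

```bash
python3 -m handwheel '[[1,0.02,-0.01,-0.1,0],[1,0.02,-0.01,-0.1,0]]' | grep -E 'time|tcp|contact'
```

```text
time_s: 20.72
tcp_pos: [0.6151, -0.2763, 0.0947]
contact_force: [-0.8, 0.6, 13.6]
```

```bash
python3 -m handwheel '[[1,0,0,-0.1,0],[1,0,0,-0.1,0]]' | grep -E 'time|tcp|contact'
```

```text
time_s: 20.98
tcp_pos: [0.6154, -0.2764, 0.0941]
contact_force: [-0.5, -0.5, 14.3]
```

```bash
python3 -m handwheel '[[1,0,0,-0.05,0],[1,0,0,-0.05,0]]' | grep -E 'time|tcp|contact'
```

```text
time_s: 21.22
tcp_pos: [0.6156, -0.2765, 0.0938]
contact_force: [-0.7, -0.5, 16.1]
```

```bash
python3 -m handwheel '[[1,0,0,-0.05,0],[1,0,0,-0.05,0]]' | grep -E 'time|tcp|contact'
```

```text
time_s: 21.48
tcp_pos: [0.6157, -0.2765, 0.0935]
contact_force: [0.3, -0.9, 16.1]
```

```bash
python3 -m handwheel '[[1,0,0,-0.05,0],[1,0,0,-0.05,0]]' | grep -E 'time|tcp|contact'
```

```text
time_s: 21.72
tcp_pos: [0.6158, -0.2766, 0.0932]
contact_force: [-0.0, 0.6, 16.2]
```

```bash
python3 -m handwheel '[[1,0,0,-0.05,0],[1,0,0,-0.1,0]]' | grep -E 'time|tcp|contact'
```

```text
time_s: 21.98
tcp_pos: [0.6159, -0.2766, 0.0921]
contact_force: [0.5, 0.5, 16.8]
```

```bash
python3 -m handwheel '[[1,0,0,-0.05,0],[1,0,0,-0.05,0]]' | grep -E 'time|tcp|contact'
```

```text
time_s: 22.22
tcp_pos: [0.616, -0.2767, 0.0918]
contact_force: [-0.5, -0.3, 17.9]
```

```bash
python3 -m handwheel '[[1,0,0,-0.05,0],[1,0,0,-0.05,0]]' | grep -E 'time|tcp|contact'
```

```text
time_s: 22.48
tcp_pos: [0.6152, -0.2764, 0.0904]
contact_force: [0.7, -0.8, 13.2]
```

Run:
```python
from h import *
im,d,W=cloud('side'); cv2.imwrite('pics/s3.png',cv2.resize(im[160:250,280:400,::-1],None,fx=6,fy=6,interpolation=2))
```

```text
(no output)
```

View pics/s3.png

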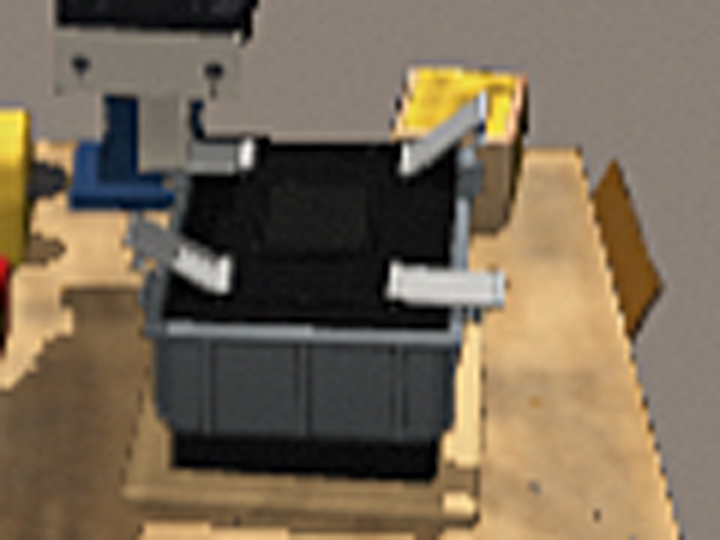

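```bash
python3 -m handwheel '[[1,0,0,-0.05,0],[1,0,0,-0.05,0]]' | grep -E 'time|tcp|contact'
```

```text
time_s: 22.78
tcp_pos: [0.6154, -0.2765, 0.09]
contact_force: [0.4, -0.9, 14.6]
```

```bash
python3 -m handwheel '[[1,0,0,3,0],[1,-1,2,8,0],[1,-6.6,6.7,12,0],[1,-6.6,6.7,17,0],[1,-6.6,6.7,21,0],[1,-6.6,6.7,21,0],[1,-6.6,6.7,21,0]]' | grep -E 'time|tcp|contact'
python3 clips.py pics/w3.png
```

```text
time_s: 23.65
tcp_pos: [0.547, -0.2082, 0.2963]
contact_force: [0.0, 0.1, -0.9]
wrist fl 1003 -0.025 [0.4711 0.5209 0.0867 0.0951]
wrist fr 835 -0.736 [0.4728 0.5118 0.091  0.1279]
wrist br 162 -0.102 [0.5751 0.5849 0.0922 0.0976]
wrist bl 158 0.304 [0.5846 0.5937 0.0892 0.0948]
lid [-0.0178 -0.0315  0.0894] 8162
top fl 131 -0.031 [0.4691 0.5196 0.0824 0.1003]
top fr 102 -0.701 [0.4716 0.5088 0.0843 0.1353]
lid [-0.0364 -0.0435  0.0891] 237
```

```bash
python3 -m handwheel '[[1,3,3,-4,0],[1,7.2,5.3,-8,0],[1,7.2,5.3,-13,0],[1,7.2,5.3,-17,0],[1,7.2,5.3,-17.5,0],[1,7.2,5.3,-18.5,0],[1,7.2,5.3,-19.3,0],[1,7.2,5.3,-19.3,0]]' | grep -E 'time|tcp|contact'
```

```text
time_s: 24.75
tcp_pos: [0.6199, -0.1558, 0.105]
contact_force: [0.0, -0.8, -0.1]
```

```bash
python3 -m handwheel '[[1,0.02,0.01,-0.1,0],[1,0.04,0.02,-0.2,0],[1,0.06,0.03,-0.3,0],[1,0.06,0.03,-0.3,0]]' | grep -E 'time|tcp|contact'
```

```text
time_s: 25.25
tcp_pos: [0.6204, -0.1554, 0.1016]
contact_force: [-0.6, -0.1, 0.8]
```

```bash
python3 -m handwheel '[[1,0.02,0.01,-0.1,0],[1,0.04,0.02,-0.2,0],[1,0.04,0.02,-0.2,0]]' | grep -E 'time|tcp|contact'
```

```text
time_s: 25.62
tcp_pos: [0.6207, -0.1552, 0.0994]
contact_force: [-0.8, -0.6, 0.6]
```

```bash
python3 -m handwheel '[[1,0.03,0,-0.1,0],[1,0.03,0,-0.15,0],[1,0.03,0,-0.15,0]]' | grep -E 'time|tcp|contact'
```

```text
time_s: 26.0
tcp_pos: [0.6212, -0.1552, 0.0982]
contact_force: [-0.2, 0.1, 2.1]
```

```bash
python3 -m handwheel '[[1,0.03,0,-0.1,0],[1,0.03,0,-0.15,0],[1,0.03,0,-0.15,0]]' | grep -E 'time|tcp|contact'
```

```text
time_s: 26.38
tcp_pos: [0.6217, -0.1552, 0.0969]
contact_force: [0.3, 0.1, 3.6]
```

```bash
python3 -m handwheel '[[1,0.03,0,-0.1,0],[1,0.03,0,-0.15,0],[1,0.03,0,-0.15,0]]' | grep -E 'time|tcp|contact'
```

```text
time_s: 26.75
tcp_pos: [0.6224, -0.1551, 0.0956]
contact_force: [-0.5, 0.9, 5.8]
```

```bash
python3 -m handwheel '[[1,0.03,0,-0.1,0],[1,0.03,0,-0.15,0],[1,0.03,0,-0.15,0]]' | grep -E 'time|tcp|contact'
```

```text
time_s: 27.12
tcp_pos: [0.6229, -0.1552, 0.0945]
contact_force: [0.4, 2.0, 7.3]
```

```bash
python3 -m handwheel '[[1,0.03,0,-0.1,0],[1,0.03,0,-0.15,0],[1,0.03,0,-0.15,0]]' | grep -E 'time|tcp|contact'
```

```text
time_s: 27.5
tcp_pos: [0.6235, -0.1552, 0.0934]
contact_force: [-0.2, 1.5, 10.2]
```

```bash
python3 -m handwheel '[[1,0.02,0,-0.1,0],[1,0.02,0,-0.1,0]]' | grep -E 'time|tcp|contact'
```

```text
time_s: 27.75
tcp_pos: [0.624, -0.1551, 0.0927]
contact_force: [-0.5, 1.5, 10.8]
```

```bash
python3 -m handwheel '[[1,0,0,-0.1,0],[1,0,0,-0.1,0]]' | grep -E 'time|tcp|contact'
```

```text
time_s: 28.0
tcp_pos: [0.6243, -0.1551, 0.092]
contact_force: [-0.1, 2.6, 10.9]
```

```bash
python3 -m handwheel '[[1,0,0,-0.1,0],[1,0,0,-0.1,0]]' | grep -E 'time|tcp|contact'
```

```text
time_s: 28.25
tcp_pos: [0.6247, -0.1551, 0.0913]
contact_force: [0.4, 2.5, 13.6]
```

```bash
python3 -m handwheel '[[1,0,0,-0.1,0],[1,0,0,-0.1,0]]' | grep -E 'time|tcp|contact'
```

```text
time_s: 28.5
tcp_pos: [0.625, -0.1551, 0.0907]
contact_force: [0.9, 2.6, 15.5]
```

```bash
python3 -m handwheel '[[1,0,0,-0.1,0],[1,0,0,-0.1,0]]' | grep -E 'time|tcp|contact'
```

```text
time_s: 28.75
tcp_pos: [0.6251, -0.1551, 0.0898]
contact_force: [0.3, 3.2, 15.0]
```

```bash
python3 -m handwheel '[[1,0,0,-0.05,0],[1,0,0,-0.1,0]]' | grep -E 'time|tcp|contact'
```

```text
time_s: 29.0
tcp_pos: [0.6254, -0.1551, 0.0891]
contact_force: [-0.2, 3.3, 16.9]
```

```bash
python3 -m handwheel '[[1,0,0,-0.05,0],[1,0,0,-0.1,0]]' | grep -E 'time|tcp|contact'
```

```text
time_s: 29.25
tcp_pos: [0.6258, -0.1551, 0.0884]
contact_force: [1.3, 3.7, 18.8]
```

```bash
python3 -m handwheel '[[1,0,0,-0.05,0],[1,0,0,-0.05,0]]' | grep -E 'time|tcp|contact'
```

```text
time_s: 29.5
tcp_pos: [0.626, -0.1551, 0.0881]
contact_force: [0.8, 4.3, 18.1]
```

```bash
python3 -m handwheel '[[1,0,0,-0.05,0],[1,0,0,-0.05,0]]' | grep -E 'time|tcp|contact'
```

```text
time_s: 29.75
tcp_pos: [0.6249, -0.1551, 0.0866]
contact_force: [0.7, 2.5, 12.9]
```

```bash
python3 -m handwheel '[[1,0,0,-0.05,0],[1,0,0,-0.05,0]]' | grep -E 'time|tcp|contact'
```

```text
time_s: 30.0
tcp_pos: [0.6252, -0.1551, 0.0861]
contact_force: [1.1, 3.0, 14.1]
```

```bash
python3 -m handwheel '[[1,0,0,3,0],[1,0,0,8,0],[1,-5,-3.7,8,0],[1,-10,-7.3,8,0],[1,-14.9,-10.9,8,0],[1,-14.9,-10.9,8,0],[1,-14.9,-10.9,6,0],[1,-14.9,-10.9,6,0]]' | grep -E 'time|tcp|contact'
```

```text
time_s: 31.0
tcp_pos: [0.4724, -0.2637, 0.142]
contact_force: [-0.2, -1.1, 0.5]
```

```bash
python3 -m handwheel '[[1,0,0,-0.5,0],[1,0,0,-1,0],[1,-0.02,0,-1.5,0],[1,-0.04,0,-2,0],[1,-0.06,0,-2.5,0],[1,-0.08,0,-3,0],[1,-0.08,0,-3.3,0],[1,-0.08,0,-3.3,0]]' | grep -E 'time|tcp|contact'
```

```text
time_s: 32.0
tcp_pos: [0.4727, -0.2641, 0.1103]
contact_force: [-0.0, 0.3, 0.2]
```

```bash
python3 -m handwheel '[[1,0.15,0,-0.1,0],[1,0.2,0,-0.2,0],[1,0.2,0,-0.3,0],[1,0.2,0,-0.3,0]]' | grep -E 'time|tcp|contact'
```

```text
time_s: 32.5
tcp_pos: [0.4747, -0.2642, 0.1075]
contact_force: [-0.4, -0.5, 0.2]
```

```bash
python3 -m handwheel '[[1,-0.02,0,-0.1,0],[1,-0.04,0,-0.2,0],[1,-0.04,0,-0.2,0]]' | grep -E 'time|tcp|contact'
```

```text
time_s: 32.88
tcp_pos: [0.4742, -0.2643, 0.1056]
contact_force: [-0.8, -0.1, 1.3]
```

```bash
python3 -m handwheel '[[1,-0.03,0,-0.1,0],[1,-0.03,0,-0.15,0],[1,-0.03,0,-0.15,0]]' | grep -E 'time|tcp|contact'
```

```text
time_s: 33.25
tcp_pos: [0.4739, -0.2643, 0.1042]
contact_force: [-1.2, -1.4, 4.7]
```

```bash
python3 -m handwheel '[[1,-0.04,-0.02,-0.1,0],[1,-0.04,-0.02,-0.15,0],[1,-0.04,-0.02,-0.15,0]]' | grep -E 'time|tcp|contact'
```

```text
time_s: 33.62
tcp_pos: [0.4738, -0.2646, 0.1029]
contact_force: [-1.7, -1.5, 6.2]
```

```bash
python3 -m handwheel '[[1,-0.06,0,-0.1,0],[1,-0.06,0,-0.15,0],[1,-0.06,0,-0.15,0]]' | grep -E 'time|tcp|contact'
```

```text
time_s: 34.0
tcp_pos: [0.4733, -0.2648, 0.1018]
contact_force: [-2.8, -1.3, 8.7]
```

```bash
python3 -m handwheel '[[1,-0.06,0,-0.1,0],[1,-0.06,0,-0.1,0]]' | grep -E 'time|tcp|contact'
```

```text
time_s: 34.25
tcp_pos: [0.4729, -0.2649, 0.101]
contact_force: [-2.3, -1.1, 11.3]
```

```bash
python3 -m handwheel '[[1,-0.06,-0.02,-0.1,0],[1,-0.06,-0.02,-0.1,0]]' | grep -E 'time|tcp|contact'
```

```text
time_s: 34.5
tcp_pos: [0.4726, -0.2652, 0.1003]
contact_force: [-3.1, -1.7, 11.8]
```

```bash
python3 -m handwheel '[[1,-0.04,0,-0.1,0],[1,-0.04,0,-0.1,0]]' | grep -E 'time|tcp|contact'
```

```text
time_s: 34.75
tcp_pos: [0.4722, -0.2654, 0.0995]
contact_force: [-3.8, -2.1, 13.6]
```

```bash
python3 -m handwheel '[[1,-0.04,0,-0.1,0],[1,-0.04,0,-0.1,0]]' | grep -E 'time|tcp|contact'
```

```text
time_s: 35.0
tcp_pos: [0.4719, -0.2656, 0.0988]
contact_force: [-4.0, -1.8, 15.3]
```

```bash
python3 -m handwheel '[[1,-0.03,0,-0.1,0],[1,-0.03,0,-0.1,0]]' | grep -E 'time|tcp|contact'
```

```text
time_s: 35.25
tcp_pos: [0.4716, -0.2655, 0.0978]
contact_force: [-3.6, -2.4, 15.8]
```

```bash
python3 -m handwheel '[[1,-0.02,0,-0.05,0],[1,-0.02,0,-0.1,0]]' | grep -E 'time|tcp|contact'
```

```text
time_s: 35.5
tcp_pos: [0.4713, -0.2657, 0.097]
contact_force: [-5.2, -2.7, 17.0]
```

```bash
python3 -m handwheel '[[1,-0.02,0,-0.05,0],[1,-0.02,0,-0.1,0]]' | grep -E 'time|tcp|contact'
```

```text
time_s: 35.75
tcp_pos: [0.4711, -0.2659, 0.0962]
contact_force: [-7.6, -3.6, 19.3]
```

```bash
python3 -m handwheel '[[1,0,0,-0.05,0],[1,0,0,-0.05,0]]' | grep -E 'time|tcp|contact'
```

```text
time_s: 36.0
tcp_pos: [0.4709, -0.2651, 0.0946]
contact_force: [-2.1, -2.5, 8.2]
```

Snapped; press to bottom, then retreat and check.

```bash
python3 -m handwheel '[[1,0,0,-0.1,0],[1,0,0,-0.1,0]]' | grep -E 'time|tcp|contact'
```

```text
time_s: 36.25
tcp_pos: [0.4708, -0.2655, 0.0938]
contact_force: [-4.0, -3.8, 14.0]
```

```bash
python3 -m handwheel '[[1,0,0,-0.05,0],[1,0,0,-0.1,0],[1,0,0,-0.1,0]]' | grep -E 'time|tcp|contact'; python3 -m handwheel '[[1,0,0,3,0],[1,0,0,8,0],[1,0,0,13,0],[1,-2,0,18,0],[1,-4,0,20,0],[1,-5,0,20,0],[1,-5,0,20,0]]' | grep -E 'time|tcp|contact'; python3 clips.py pics/w4.png
python3 - <<'E'
import cv2
from h import *
im,d,W=cloud('side'); a=cv2.resize(im[160:250,270:410,::-1],None,fx=5,fy=5,interpolation=2); cv2.imwrite('pics/s4.png',a)
E
```

```text
time_s: 36.62
tcp_pos: [0.4706, -0.2657, 0.0931]
contact_force: [-5.9, -3.2, 16.0]
time_s: 37.5
tcp_pos: [0.4197, -0.2642, 0.2906]
contact_force: [0.3, 0.5, -0.3]
lid [0. 0. 0.] 0
top fl 57 -1.502 [0.4661 0.5142 0.0885 0.7159]
top fr 77 -1.498 [0.4675 0.5087 0.0895 0.732 ]
top br 122 0.008 [0.5748 0.6234 0.0833 0.1077]
top bl 113 -0.01 [0.5857 0.6317 0.0805 0.1018]
lid [-0.0256 -0.0342  0.0896] 1183
```

View pics/s4.png

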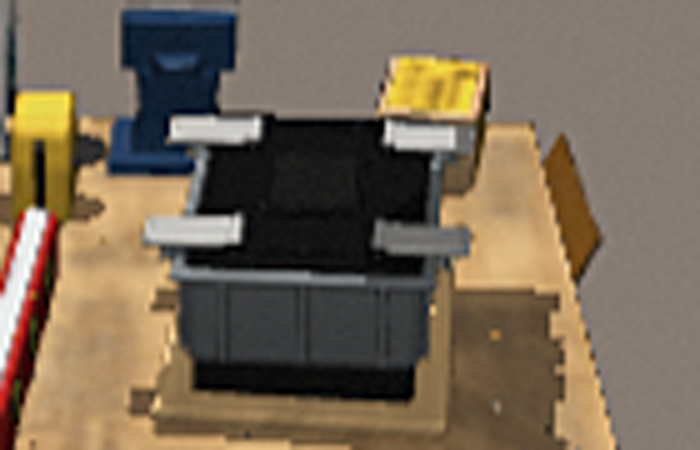

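Run:
```python
from h import *
Ws=[];
for i in range(8):
    im,d,W=cloud('top'); Ws.append(W)
W=np.nanmean(Ws,0); x,y,z=W[...,0],W[...,1],W[...,2]
for c,(a,b) in dict(br=(.598,-.275),bl=(.607,-.155)).items():
    m=(abs(x-a)<.022)&(abs(y-b)<.011)&(abs(z-.09)<.02)&(im.max(2)>110); X=W[m]
    f,V=np.polyfit(X[:,0],X[:,2],1,cov=True); print(c,len(X),f[0]+.019,V[0,0]**.5)
```

```text
br 128 -0.031052395423283582 0.010652109662370155
bl 136 -0.02608953103220422 0.010104670942023171
```

Both back clips measure flat, so they are shut.

```bash
python3 -c "
from plant import r
print(r.close_job())"
```

```text
the job is handed in; nothing more can be done
None
```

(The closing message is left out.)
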